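Tip the maze balls out of the spouted jug into the blue dish

ROBOT

A 6-joint arm with a two-finger parallel gripper is mounted at the origin on the work surface. World frame = base frame: x ahead of the robot, y to its left, z up, the work surface at z = 0. Lengths are in mm, angles in rad, forces in N, time in s.
With the tool pointing down it reaches from about 275 to 875 mm from the base axis. Payload 12.5 kg.
Tool frame: the origin (TCP) lies between the finger pads; the fingertips stand 8 mm ahead of it and the grasp point (between the pads) lies 11 mm behind it; z points along the fingers, y is the line along which they close (so a half turn about z gives the same grasp; the last joint's range is limited). The gripper opens to 85 mm and grips with 20 to 120 N. Pads are 22 mm wide; open, the fingers measure 114 mm over their backs; the gripper's body (76 mm by 85 mm) begins 54 mm behind the grasp point. The pads swing forward as they close: fully open they stand 13 mm farther back than shut.
Start: joints at [-1.251, 0.351, 1.652, -0, 1.139, -0.085], TCP at [216.626, -505.527, 202.29] pointing down, gripper open.
Joint ranges: [-2.75, 2.75], [-0.79, 2.1], [0.01, 2.65], [-1.57, 4.71], [0.07, 3.14], [-2.87, 2.87]. Speed limits (rad/s): [2.22, 2.22, 2.79, 3.14, 3.14, 3.14].

INTERFACE

Orientations are given as a 3x3 rotation matrix whose columns are the frame's x, y, z axes.
In Python, from rig import ctrl gives the robot as it stands.
- The arm moves only by the tool play_rows, never from a script. Its argument "series" is a list of rows, each an object with "dp": the shift along the world's x, y, z in mm, a list of three; "angular": the turn, a rotation vector about the world's x, y, z in rad, a list of three. In form: [{"dp": [tx, ty, tz], "angular": [wx, wy, wz]}, ...]. A call has exactly 8 rows; each row is the pose to reach, as a shift and turn from the pose commanded when the call began; what a row does not reach only later rows make up. A row lasts 1/12 s, in which the tool goes at most 41.7 mm and 7.16 degrees, less where a joint would pass 70% of its speed; a pose out of reach is approached as far as the arm can. A call with a gripper value outside its range is refused whole. "claw" is the finger opening in mm, from 0 to 85.4, set as the call begins (left out, the last holds). The fingers move at their own pace and stop on an object; the grip force is fixed at half the most. Time passes only in rows, so rows that repeat a pose let the fingers close, or fill a call up. It gives the time, the measured TCP pose, the force, the opening and the grip force at its end, in the units of the state.
- ctrl.observe(): the state, without advancing time (a new reading comes with each control period).
- ctrl.read_camera(name): name is "scene" or "top" or "wrist"; returns a dict with "pixels" (384x512x3 uint8, red, green, blue), "K" (3x3 intrinsics, pixels), "R" (3x3) and "t" (3): a world point X has camera coordinates R X + t. Camera axes: x right, y down, z forward; pixel columns grow to the right and rows downward; lengths in mm; the calibration is good to about 2 mm. A picture is of the moment at which its call begins. There is no depth.
- ctrl.close_job(): hands the job in; it is judged then, once.
The state is a dict: "t": time; "joints": joint angles; "joint_vel": joint speeds; "joint_torque": joint torques, N m; "position": TCP position; "tool_rot": TCP orientation; "wrist_force": force on the tool from outside, world axes, zero at the start; "ft_torque": the same for the moment, N m; "finger_gap": opening from 0.0 (shut) to 1.0 (fully open); "finger_force": force on a finger pad.
Only numpy, scipy, OpenCV 4.12 (cv2) and the standard library are available. Lean on these libraries where they do the work, as an engineer would, in place of code of your own. Each camera call takes 0.05 s, during which the arm holds its last target. There are 200 camera calls.

TASK

Lift the white jug by its wooden grip, keep it upright while you turn it so that its spout faces the blue dish, and only then tip it over the dish so that both coloured balls roll out of the spout into the dish, without spilling any. Then stand the empty jug upright near the middle of its round cork mat again and let go. Leave the dish, lantern, magnifier and corner block where they are.

Things in the scene. Friction and masses are not known exactly. Their poses are not given: they have to be found in the camera images.
- jug: White enamel faceted jug with blue rim, open top, upright on the mat, 0.2 to 0.35 kg, rigid. Origin: middle of its underside; +x points along the spout, z up. Body x -52 to +48 mm, 92 mm wide, rim 72 mm high, inner floor 6 mm up. The two balls start to roll out when it is tipped spout-down by more than 36 degrees; 46 to 50 degrees, held about a second, empties it.
- jug_lip (a point): middle of the spout's lip, at (95, 0, 72) mm in the jug's frame. The spout is a straight trough 66 mm wide whose floor rises at 36 degrees from the inner floor (x = +5 mm) to this lip; its cheeks stand 28 mm above that floor, topmost point 96 mm above the jug's underside
- jug_grip (a point): where to hold the jug, at (-72, 0, 60) mm in its frame: inside the flat light beech slab behind the body, on the side away from the spout. The slab is 40 mm long along x, 18 mm thick along y, from 16 to 84 mm above the underside; pinch its two flat sides from above, closing along the jug's y; hold firmly (about 50 N)
- mat: round cork mat, 160 mm across, 6 mm thick, fixed to the desk; origin in the middle of its underside on the desk, so its top is at z = 6 mm
- dish: blue ceramic bowl, 170 mm across the rim, 50 mm high, narrower at the foot, wall 5 mm, loose, 0.6 kg; origin in the middle of its underside
- ball1_center (a point): centre of the red ball, 30 mm across, 20 g, in the jug at the start
- ball2_center (a point): centre of the yellow ball, same size, in the jug at the start
- lantern: tin lantern, 90 by 90 mm foot, 172 mm tall, loose, beside the dish on the robot's right; origin in the middle of its underside
- magnifier: silver-plated magnifier lying flat, lens ring 92 mm across, handle 100 mm more along its -y axis, 14 mm thick; origin under the lens centre
- corner_block: L-shaped beech corner block, 80 by 80 mm, 45 mm high, loose; origin in the middle of its underside
Not all that is in view belongs to the job. What is shaped like the jug but green or purple is not meant.

How it is judged (in metres and radians):
On the way, in this order (a step that is already met when the one before it is completed fails the run):
1. the jug is off the mat, upright within 15 degrees, with its spout facing the dish (the dish's centre within 50 mm of the spout's line, 30 to 320 mm ahead of the jug's middle) (height (world z) of jug above 0.02 m and angle between jug's own z axis and vertical below 0.26 rad and y of dish in the frame of jug between -0.05 and 0.05 m and x of dish in the frame of jug between 0.03 and 0.32 m), for 0.1 s.
2. the jug is tipped by more than 30 degrees with its lip over the dish (angle between jug's own z axis and vertical above 0.52 rad and horizontal distance between jug_lip and dish below 0.09 m and height (world z) of jug_lip above 0.04 m).
3. both balls are in the dish (horizontal distance between each of ball1_center, ball2_center and dish below 0.075 m and height (world z) of each of ball1_center, ball2_center below 0.055 m), for 0.2 s.
At the end, for the whole second after the job is handed in: both balls lie in the dish (centres within 75 mm of its axis and below 55 mm), and the jug stands still and upright (within 5 degrees) on the cork mat, its middle within 35 mm of the mat's middle, released (all of step 3 and horizontal distance between jug and mat below 0.035 m and angle between jug's own z axis and vertical below 0.08 rad and height (world z) of jug between 0.003 and 0.01 m and linear speed of jug below 0.02 m/s); the robot touches nothing.
It fails at once if the jug is tipped (over 26 degrees) while its spout does not face the dish (dish centre more than 90 mm off the spout's line, or behind it) (angle between jug's own z axis and vertical above 0.45 rad and (y of dish in the frame of jug above 0.09 m or y of dish in the frame of jug below -0.09 m or x of dish in the frame of jug below 0 m)).
It fails at once if a ball is spilled onto the desk (height (world z) of any of ball1_center, ball2_center below 0.0175 m).
It fails at once if the dish is moved by more than 25 mm (distance of dish from where it was at the start of the episode above 0.025 m).
It fails at once if the lantern, magnifier or corner block is moved by more than 25 mm (distance of any of lantern, magnifier, corner_block from where it was at the start of the episode above 0.025 m).
It also fails if it takes over 58 s, if anything falls off the work surface, if the arm or the gripper's body presses on something with over 40 N, if the wrist force passes 120 N, or if a joint passes its speed limit or range.

## Working session

There is one attempt and no reset: what is moved stays moved. The work goes in short steps, Python scripts to look and compute and a tool call to move; the robot and the scene stay as the last step left them, time stands still between calls to the robot, and variables do not carry over. Pictures are saved under pics/ and viewed, at most 10 in all, crops included, and the job is handed in when it is done.

Besides the shell and the picture viewer there is one more tool, called as name([rows], argument=value, ...), one row to a line, values as JSON. play_rows: Moves the arm, as the interface text tells. Its arguments: {"type":"object","properties":{"series":{"type":"array","items":{"type":"object","properties":{"dp":{"type":"array","items":{"type":"number"}},"angular":{"type":"array","items":{"type":"number"}}}}},"claw":{"type":"number"}},"required":["series"]}

```bash
mkdir -p pics; ls; python3 - <<'E'
from rig import ctrl
import cv2,pickle
d={}
for n in("scene","top"):
    c=ctrl.read_camera(n);d[n]=c
    cv2.imwrite(f"pics/{n}0.png",cv2.resize(c["pixels"][:,:,::-1],(800,600),interpolation=cv2.INTER_CUBIC))
    print(n,c["K"],c["R"],c["t"])
pickle.dump(d,open("cams.pkl","wb"))
s=ctrl.observe();print(s)
E
```

```text
pics
scene [[475.7315385    0.         249.11807881]
 [  0.         475.7315385  189.12393254]
 [  0.           0.           1.        ]] [[ 0.12938708  0.99149196 -0.01423649]
 [ 0.71878706 -0.10367077 -0.6874573 ]
 [-0.68308429  0.07871509 -0.72608525]] [-101.60275601 -310.4575279  1890.39714221]
top [[396.27401795   0.         257.82172713]
 [  0.         396.27401795 191.94185314]
 [  0.           0.           1.        ]] [[-0.00696344 -0.99994537 -0.0077959 ]
 [-0.98617163  0.00815802 -0.16552633]
 [ 0.16558088  0.00653546 -0.98617456]] [  25.48191652  525.0213317  1002.31130521]
{'t': 0.1, 'joints': array([-1.25060964e+00,  3.51180996e-01,  1.65234451e+00,  1.12292156e-05,
        1.13911596e+00, -8.45930979e-02]), 'joint_vel': array([-0.0008835 , -0.00066346, -0.00339291,  0.00200085, -0.00083937,
        0.00091156]), 'joint_torque': array([ 2.49434797e-04, -5.06833041e+01, -2.91873604e+01, -8.84648966e-05,
        2.63368063e-03, -1.43898035e-05]), 'position': array([ 216.52611608, -505.23174717,  201.81894562]), 'tool_rot': array([[ 9.19191012e-01,  3.93811859e-01, -3.20426837e-04],
       [ 3.93811977e-01, -9.19190475e-01,  9.98719621e-04],
       [ 9.87743332e-05, -1.04420203e-03, -9.99999450e-01]]), 'wrist_force': array([-0.29834065,  0.48141852,  0.25358365]), 'ft_torque': array([-0.05909211, -0.02133941, -0.04634255]), 'finger_force': 0.0, 'finger_gap': 1.001213362828637}
```

View pics/top0.png

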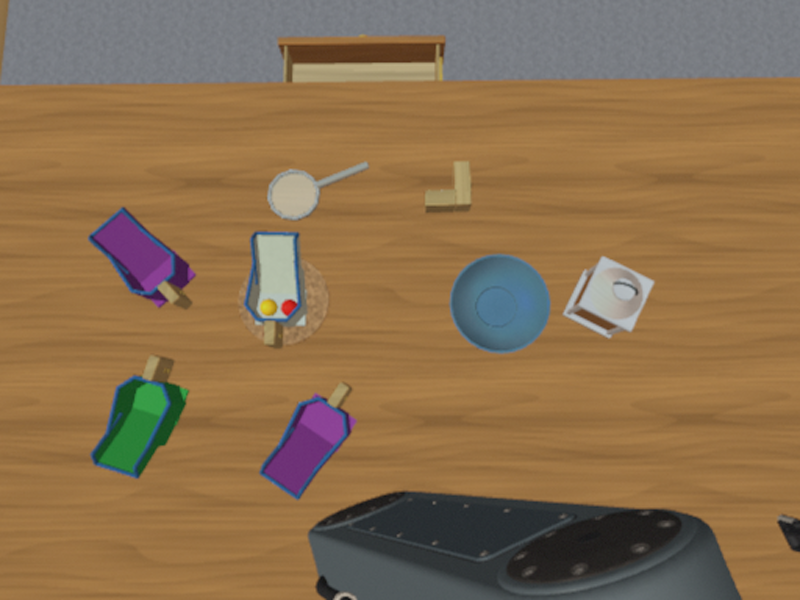

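View pics/scene0.png

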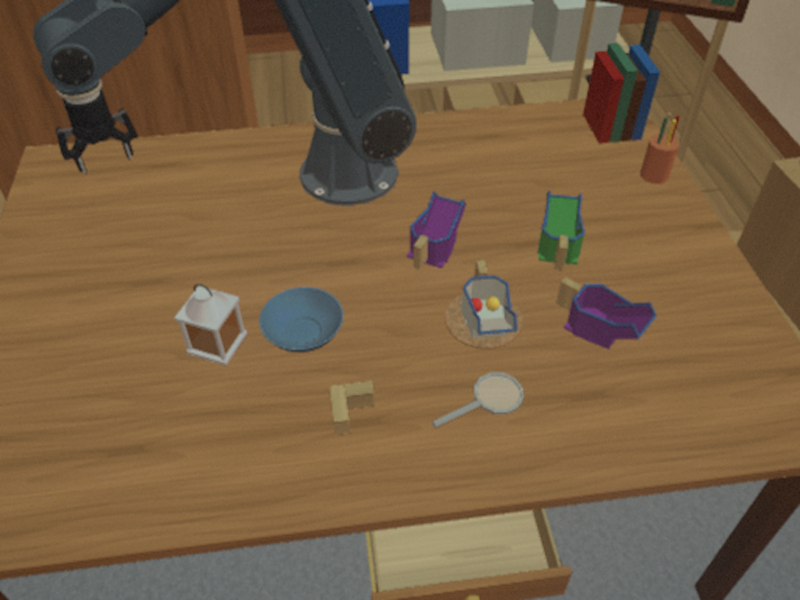

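The top view shows the white jug with the red and yellow balls on the cork mat at about (277,285). Its spout points up in the image (+x) and its beech grip is at (273,333). The dish is at (500,303), the lantern at (610,297), the magnifier at (293,195) and the corner block at (450,188).

Jug candidates are white (277,285), purple (140,255), purple (308,445) and green (140,415). Only the white one has balls and sits on the mat, so it is the one meant. I'll confirm it in an enlarged crop and measure.

```bash
cat > h.py <<'E'
import numpy as np,cv2,pickle
def ray(c,uv,z):
    K,R,t=c["K"],c["R"],c["t"]
    d=R.T@np.linalg.inv(K)@np.array([uv[0],uv[1],1.]);o=-R.T@t
    return o+d*(z-o[2])/d[2]
def proj(c,X):
    p=c["K"]@(c["R"]@np.asarray(X,float)+c["t"]);return p[:2]/p[2]
E
python3 - <<'E'
from h import *
d=pickle.load(open("cams.pkl","rb"));c=d["top"];im=c["pixels"]
crop=im[140:230,145:225,::-1]
cv2.imwrite("pics/crop.png",cv2.resize(crop,None,fx=6.5,fy=6.5,interpolation=cv2.INTER_CUBIC))
s=.64
P=lambda u,v,z:np.round(ray(c,((u+.5)*s-.5,(v+.5)*s-.5),z)).tolist()
for n,u,v,z in [("dishL",451,303,50),("dishR",550,303,50),("dishT",500,254,50),("dishB",500,353,50),("matL",238,300,6),("matR",328,300,6),("matB",283,345,6),("lipcornL",252,233,96),("lipcornR",298,233,96),("grip top",273,325,84),("lant",610,297,100),("magn",293,195,7),("maghandle",367,165,7),("blk",450,190,45),("purp2 grip",342,392,84),("purp1 grip",172,292,84)]:print(n,P(u,v,z))
# dish rim via hsv
h=cv2.cvtColor(im,cv2.COLOR_RGB2HSV)
m=((h[...,0]>95)&(h[...,0]<115)&(h[...,1]>90)).astype(np.uint8);m[:, :280]=0;m[:150]=0;m[250:]=0;m[:,365:]=0
cs=max(cv2.findContours(m,0,1)[0],key=cv2.contourArea)
pts=np.array([ray(c,p[0],50)[:2] for p in cs]);print("dish",cv2.minEnclosingCircle(pts.astype(np.float32)))
E
```

```text
dishL [519.0, -59.0, 50.0]
dishR [517.0, -225.0, 50.0]
dishT [602.0, -144.0, 50.0]
dishB [434.0, -138.0, 50.0]
matL [534.0, 312.0, 6.0]
matR [533.0, 153.0, 6.0]
matB [455.0, 230.0, 6.0]
lipcornL [630.0, 268.0, 96.0]
lipcornR [629.0, 192.0, 96.0]
grip top [480.0, 232.0, 84.0]
lant [518.0, -309.0, 100.0]
magn [725.0, 219.0, 7.0]
maghandle [781.0, 86.0, 7.0]
blk [719.0, -61.0, 45.0]
purp2 grip [372.0, 119.0, 84.0]
purp1 grip [535.0, 398.0, 84.0]
dish ((518.45947265625, -140.32591247558594), 82.45942687988281)
```

View pics/crop.png

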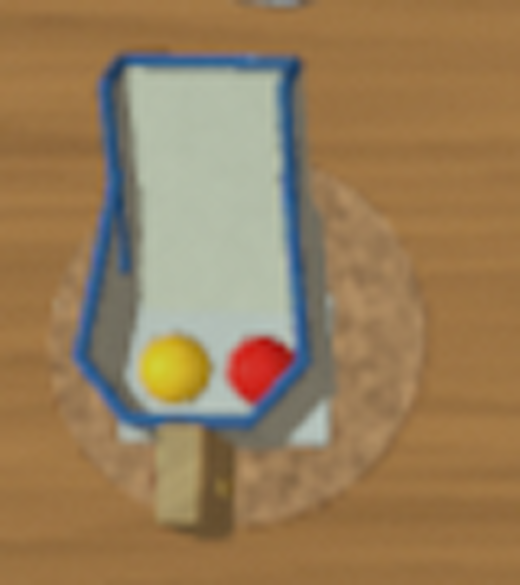

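The crop confirms the white enamel jug: blue rim, yellow ball at crop (175,370), red ball at (262,370), and the grip slab's top at about (180,477). I'll fit the jug's pose to its known points.

```bash
cat > fit.py <<'E'
from h import *
from scipy.optimize import least_squares
d=pickle.load(open("cams.pkl","rb"));c=d["top"]
U=lambda x,y:np.array([145+(x+.5)/6.5-.5,140+(y+.5)/6.5-.5])
obs=[((-92,9,84),(156,524)),((-92,-9,84),(201,525)),((-52,-9,84),(206,428)),((-52,9,84),(160,428)),((-52,46,2),(120,441)),((-52,-46,2),(329,445))]
def f(p):
    r=[]
    for q,o in obs:
        C,S=np.cos(p[2]),np.sin(p[2])
        X=[p[0]+C*q[0]-S*q[1],p[1]+S*q[0]+C*q[1],q[2]+6]
        r+=list(proj(c,X)-U(*o))
    return np.array(r)
s=least_squares(f,[545,232,0],x_scale=[10,10,.1]);print(s.x,np.round(s.fun,1))
x,y,a=s.x;print("grip",x-72*np.cos(a),y-72*np.sin(a))
pm=[ray(c,U(*q),6)[:2] for q in [(48,330),(425,325),(240,523),(380,210),(100,460),(370,460)]]
print("mat",cv2.fitEllipse(np.array(pm,np.float32)))
E
python3 fit.py
```

```text
[ 5.39181988e+02  2.34275711e+02 -2.04567243e-02] [-0.3  0.2 -0.   0.1 -0.  -0.9 -0.1 -1.  -0.6  0.9  1.   0.7]
grip 467.19705285893315 235.74849195092756
mat ((538.373779296875, 232.8022003173828), (157.3168182373047, 163.95375061035156), 114.13545989990234)
```

Pose summary:

| Item | Position (mm) | Notes |
|---|---|---|
| Jug | (539, 234) | yaw ≈ -0.025 rad |
| Grip | (467, 236) | from the pose fit |
| Mat | (538, 233) | fitted diameter about 160, as it should be |
| Dish | (518, -140) | fitted rim radius 82, nominal 85 |

I'm moving above the grip now.

play_rows([
  {"dp": [10, 31, 2], "angular": [0, 0, 0.113]},
  {"dp": [21, 62, 4], "angular": [0, 0, 0.226]},
  {"dp": [31, 93, 5], "angular": [0, 0, 0.339]},
  {"dp": [42, 124, 6], "angular": [0, 0, 0.452]},
  {"dp": [52, 155, 7], "angular": [0, 0, 0.565]},
  {"dp": [62, 185, 7], "angular": [0, 0, 0.678]},
  {"dp": [73, 216, 7], "angular": [0, 0, 0.791]},
  {"dp": [83, 247, 7], "angular": [0, 0, 0.904]},
], claw=85)

```text
t: 0.77
position: [299.7, -257.0, 209.2]
tool_rot: [[0.254, 0.967, -0.0], [0.967, -0.254, 0.0], [0.0, -0.0, -1.0]]
wrist_force: [0.8, -0.0, 0.7]
finger_gap: 0.999
finger_force: 0.0
```

play_rows([
  {"dp": [10, 31, 2], "angular": [0, 0, 0.113]},
  {"dp": [21, 62, 4], "angular": [0, 0, 0.226]},
  {"dp": [31, 93, 5], "angular": [0, 0, 0.339]},
  {"dp": [42, 124, 6], "angular": [0, 0, 0.452]},
  {"dp": [52, 155, 7], "angular": [0, 0, 0.565]},
  {"dp": [62, 185, 7], "angular": [0, 0, 0.678]},
  {"dp": [73, 216, 7], "angular": [0, 0, 0.791]},
  {"dp": [83, 247, 7], "angular": [0, 0, 0.904]},
])

```text
t: 1.43
position: [382.7, -9.9, 216.3]
tool_rot: [[-0.603, 0.798, 0.0], [0.798, 0.603, -0.0], [-0.0, 0.0, -1.0]]
wrist_force: [0.9, -0.7, -0.5]
finger_gap: 0.993
finger_force: 0.0
```

play_rows([
  {"dp": [10, 31, 0], "angular": [0, 0, 0.113]},
  {"dp": [21, 62, 0], "angular": [0, 0, 0.226]},
  {"dp": [31, 93, 0], "angular": [0, 0, 0.339]},
  {"dp": [42, 124, 0], "angular": [0, 0, 0.452]},
  {"dp": [52, 155, 0], "angular": [0, 0, 0.565]},
  {"dp": [62, 185, 0], "angular": [0, 0, 0.678]},
  {"dp": [73, 216, 0], "angular": [0, 0, 0.791]},
  {"dp": [83, 247, 0], "angular": [0, 0, 0.904]},
])

```text
t: 2.1
position: [465.7, 237.1, 216.0]
tool_rot: [[-1.0, 0.019, -0.0], [0.019, 1.0, -0.0], [0.0, -0.0, -1.0]]
wrist_force: [0.9, -1.2, 1.3]
finger_gap: 0.991
finger_force: 0.0
```

```bash
python3 - <<'E'
from rig import ctrl
from h import *
c=ctrl.read_camera("wrist");pickle.dump(c,open("w.pkl","wb"))
im=cv2.resize(c["pixels"][:,:,::-1],(800,600),interpolation=cv2.INTER_CUBIC)
cv2.imwrite("pics/wrist1.png",im)
for q in [(-92,9,84),(-92,-9,84),(-52,-9,84),(-52,9,84)]:
    a=-.02;X=[539.2+q[0]*np.cos(a)-q[1]*np.sin(a),234.3+q[0]*np.sin(a)+q[1]*np.cos(a),90]
    print((proj(c,X)+.5)*800/512-.5)
E
```

```text
[406.40926849 245.22897752]
[375.53948167 245.23247862]
[376.23863567 310.30354559]
[405.91060589 310.30308866]
```

View pics/wrist1.png

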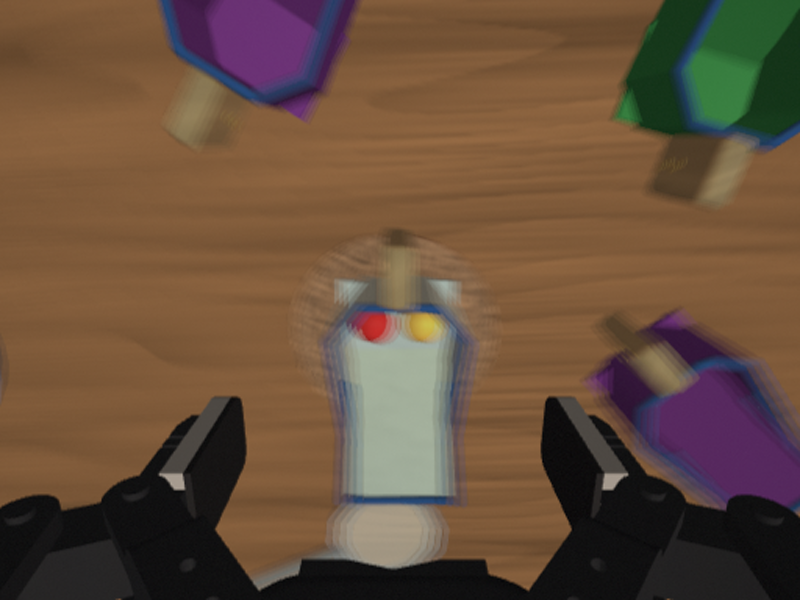

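The view is motion-blurred: slab at (398,275), gripper centred on about (395). I'll take another picture now that the arm is at rest.

```bash
python3 - <<'E'
from rig import ctrl
from h import *
for i in range(4): c=ctrl.read_camera("wrist")
pickle.dump(c,open("w.pkl","wb"))
im=cv2.resize(c["pixels"][130:230,190:320,::-1],None,fx=6,fy=6,interpolation=cv2.INTER_CUBIC)
cv2.imwrite("pics/wrist2.png",im)
for q in [(-92,9,84),(-92,-9,84),(-52,-9,84),(-52,9,84)]:
    a=-.02;X=[539.2+q[0]*np.cos(a)-q[1]*np.sin(a),234.3+q[0]*np.sin(a)+q[1]*np.cos(a),90]
    print((proj(c,X)+.5-[190,130])*6-.5)
print(ctrl.observe()["position"])
E
```

```text
[431.53355085 167.04047095]
[312.95049455 167.70330244]
[316.69272012 417.53165685]
[430.68393167 416.93632311]
[465.16764181 235.00148629 215.88022866]
```

View pics/wrist2.png

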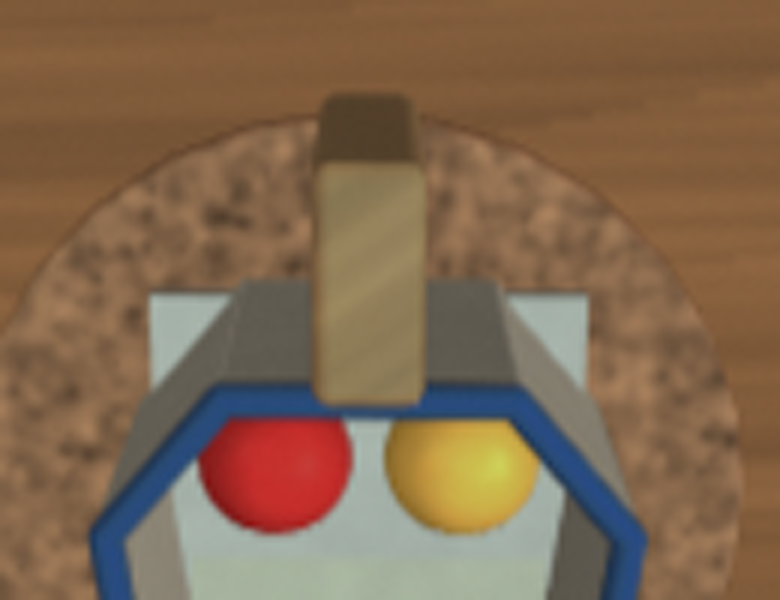

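The measurements agree to about 1 mm: the slab is at crop x 313–425 against a predicted 313–431. Descending.

play_rows([
  {"dp": [0, 0, -30], "angular": [0, 0, 0]},
  {"dp": [0, 0, -60], "angular": [0, 0, 0]},
  {"dp": [0, 0, -90], "angular": [0, 0, 0]},
  {"dp": [0, 0, -115], "angular": [0, 0, 0]},
  {"dp": [0, 0, -135], "angular": [0, 0, 0]},
  {"dp": [0, 0, -150], "angular": [0, 0, 0]},
  {"dp": [0, 0, -159], "angular": [0, 0, 0]},
  {"dp": [0, 0, -161], "angular": [0, 0, 0]},
])

```text
t: 3.02
position: [464.9, 234.3, 54.2]
tool_rot: [[-1.0, 0.027, -0.002], [0.027, 1.0, -0.001], [0.002, -0.001, -1.0]]
wrist_force: [-0.4, -0.4, 1.0]
finger_gap: 1.0
finger_force: 0.0
```

play_rows([
  {"dp": [0, 0, 0], "angular": [0, 0, 0]},
  {"dp": [0, 0, 0], "angular": [0, 0, 0]},
  {"dp": [0, 0, 0], "angular": [0, 0, 0]},
  {"dp": [0, 0, 0], "angular": [0, 0, 0]},
  {"dp": [0, 0, 0], "angular": [0, 0, 0]},
  {"dp": [0, 0, 0], "angular": [0, 0, 0]},
  {"dp": [0, 0, 0], "angular": [0, 0, 0]},
  {"dp": [0, 0, 0], "angular": [0, 0, 0]},
], claw=0)

```text
t: 3.68
position: [465.8, 235.5, 55.9]
tool_rot: [[-1.0, 0.025, 0.001], [0.025, 1.0, 0.0], [-0.001, 0.0, -1.0]]
wrist_force: [-2.1, -1.9, 7.4]
finger_gap: 0.183
finger_force: 58.6
```

play_rows([
  {"dp": [0, 0, 3], "angular": [0, 0, 0]},
  {"dp": [0, 0, 10], "angular": [0, 0, 0]},
  {"dp": [0, 0, 25], "angular": [0, 0, 0]},
  {"dp": [0, 0, 45], "angular": [0, 0, 0]},
  {"dp": [0, 0, 65], "angular": [0, 0, 0]},
  {"dp": [0, 0, 83], "angular": [0, 0, 0]},
  {"dp": [0, 0, 95], "angular": [0, 0, 0]},
  {"dp": [0, 0, 100], "angular": [0, 0, 0]},
])

```text
t: 4.35
position: [466.1, 235.7, 157.4]
tool_rot: [[-1.0, 0.025, 0.002], [0.025, 1.0, 0.001], [-0.002, 0.001, -1.0]]
wrist_force: [0.7, -0.1, -3.0]
finger_gap: 0.18
finger_force: 58.8
```

play_rows([
  {"dp": [0, -1, 0], "angular": [0, 0, -0.01]},
  {"dp": [2, -3, 0], "angular": [0, 0, -0.04]},
  {"dp": [4, -7, 0], "angular": [0, 0, -0.09]},
  {"dp": [6, -12, 0], "angular": [0, 0, -0.15]},
  {"dp": [9, -17, 0], "angular": [0, 0, -0.22]},
  {"dp": [12, -22, 0], "angular": [0, 0, -0.29]},
  {"dp": [15, -28, 0], "angular": [0, 0, -0.36]},
  {"dp": [18, -34, 0], "angular": [0, 0, -0.43]},
])

```text
t: 5.02
position: [483.1, 201.0, 154.2]
tool_rot: [[-0.897, 0.443, -0.002], [0.443, 0.897, -0.001], [0.001, -0.001, -1.0]]
wrist_force: [-0.0, -0.6, -2.6]
finger_gap: 0.181
finger_force: 58.8
```

play_rows([
  {"dp": [3, -6, 0], "angular": [0, 0, -0.075]},
  {"dp": [6, -12, 0], "angular": [0, 0, -0.15]},
  {"dp": [9, -17, 0], "angular": [0, 0, -0.225]},
  {"dp": [12, -22, 0], "angular": [0, 0, -0.3]},
  {"dp": [15, -28, 0], "angular": [0, 0, -0.375]},
  {"dp": [18, -34, 0], "angular": [0, 0, -0.45]},
  {"dp": [20, -39, 0], "angular": [0, 0, -0.525]},
  {"dp": [22, -43, 0], "angular": [0, 0, -0.6]},
])

```text
t: 5.68
position: [505.1, 157.9, 154.1]
tool_rot: [[-0.489, 0.872, -0.002], [0.872, 0.489, -0.0], [0.001, -0.002, -1.0]]
wrist_force: [0.5, -0.2, -3.5]
finger_gap: 0.187
finger_force: 58.8
```

play_rows([
  {"dp": [2, -5, 0], "angular": [0, 0, -0.075]},
  {"dp": [4, -10, 0], "angular": [0, 0, -0.15]},
  {"dp": [6, -14, 0], "angular": [0, 0, -0.225]},
  {"dp": [8, -18, 0], "angular": [0, 0, -0.3]},
  {"dp": [10, -21, 0], "angular": [0, 0, -0.37]},
  {"dp": [11, -24, 0], "angular": [0, 0, -0.43]},
  {"dp": [12, -26, 0], "angular": [0, 0, -0.48]},
  {"dp": [13, -26, 0], "angular": [0, 0, -0.515]},
])

```text
t: 6.35
position: [518.1, 132.0, 154.1]
tool_rot: [[0.003, 1.0, -0.002], [1.0, -0.003, -0.0], [-0.0, -0.002, -1.0]]
wrist_force: [-0.6, 0.4, -2.8]
finger_gap: 0.184
finger_force: 58.8
```

```bash
python3 - <<'E'
from rig import ctrl
from h import *
c=ctrl.read_camera("top")
cv2.imwrite("pics/top2.png",cv2.resize(c["pixels"][100:260,130:400,::-1],None,fx=2.9,fy=2.9,interpolation=cv2.INTER_CUBIC))
c=ctrl.read_camera("scene")
cv2.imwrite("pics/scene2.png",cv2.resize(c["pixels"][50:300,100:400,::-1],None,fx=2.3,fy=2.3,interpolation=cv2.INTER_CUBIC))
print(ctrl.observe()["joints"])
E
```

```text
[1.62865035e-01 3.80313107e-01 1.73899466e+00 1.72391100e-04
 1.02390264e+00 1.63035186e-01]
```

View pics/scene2.png

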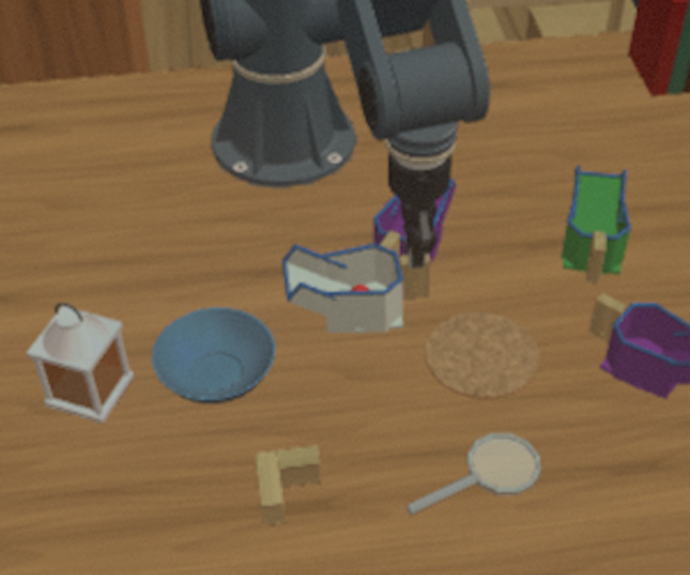

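The jug is upright with its spout facing the dish and the balls inside, and nothing else has moved. I'll tip it in stages.

play_rows([
  {"dp": [0, -1, 0], "angular": [0.005, 0, 0]},
  {"dp": [0, -4, 0], "angular": [0.02, 0, 0]},
  {"dp": [0, -8, 0], "angular": [0.05, 0, 0]},
  {"dp": [0, -13, -1], "angular": [0.085, 0, 0]},
  {"dp": [0, -18, -1], "angular": [0.12, 0, 0]},
  {"dp": [0, -24, -1], "angular": [0.16, 0, 0]},
  {"dp": [0, -30, -2], "angular": [0.2, 0, 0]},
  {"dp": [0, -36, -2], "angular": [0.24, 0, 0]},
])

```text
t: 7.12
position: [518.5, 95.9, 153.2]
tool_rot: [[-0.002, 1.0, 0.001], [0.971, 0.002, 0.24], [0.24, 0.001, -0.971]]
wrist_force: [0.4, -0.5, -3.8]
finger_gap: 0.176
finger_force: 58.8
```

play_rows([
  {"dp": [0, -6, 0], "angular": [0.04, 0, 0]},
  {"dp": [0, -12, -1], "angular": [0.08, 0, 0]},
  {"dp": [0, -18, -1], "angular": [0.12, 0, 0]},
  {"dp": [0, -23, -2], "angular": [0.16, 0, 0]},
  {"dp": [0, -28, -2], "angular": [0.2, 0, 0]},
  {"dp": [0, -31, -3], "angular": [0.24, 0, 0]},
  {"dp": [0, -33, -3], "angular": [0.265, 0, 0]},
  {"dp": [0, -34, -3], "angular": [0.284, 0, 0]},
])

```text
t: 7.78
position: [518.6, 61.6, 150.0]
tool_rot: [[-0.001, 1.0, 0.001], [0.865, 0.0, 0.502], [0.502, 0.001, -0.865]]
wrist_force: [0.5, 0.5, -2.6]
finger_gap: 0.184
finger_force: 58.8
```

play_rows([
  {"dp": [0, -1, 1], "angular": [0.015, 0, 0]},
  {"dp": [0, -3, 3], "angular": [0.04, 0, 0]},
  {"dp": [0, -5, 5], "angular": [0.065, 0, 0]},
  {"dp": [0, -7, 7], "angular": [0.09, 0, 0]},
  {"dp": [0, -9, 8], "angular": [0.115, 0, 0]},
  {"dp": [0, -11, 10], "angular": [0.14, 0, 0]},
  {"dp": [0, -12, 11], "angular": [0.16, 0, 0]},
  {"dp": [0, -13, 12], "angular": [0.175, 0, 0]},
])

```text
t: 8.45
position: [518.6, 49.2, 162.3]
tool_rot: [[-0.001, 1.0, 0.0], [0.764, 0.0, 0.645], [0.645, 0.001, -0.764]]
wrist_force: [0.0, 0.0, -3.7]
finger_gap: 0.184
finger_force: 58.8
```

play_rows([
  {"dp": [0, 0, 0], "angular": [0.005, 0, 0]},
  {"dp": [0, 0, 0], "angular": [0.01, 0, 0]},
  {"dp": [0, 0, 0], "angular": [0.01, 0, 0]},
  {"dp": [0, 0, 0], "angular": [0.01, 0, 0]},
  {"dp": [0, 0, 0], "angular": [0.01, 0, 0]},
  {"dp": [0, 0, 0], "angular": [0.01, 0, 0]},
  {"dp": [0, 0, 0], "angular": [0.01, 0, 0]},
  {"dp": [0, 0, 0], "angular": [0.01, 0, 0]},
])

```text
t: 9.12
position: [518.6, 49.6, 162.4]
tool_rot: [[-0.001, 1.0, -0.0], [0.759, 0.001, 0.651], [0.651, 0.001, -0.759]]
wrist_force: [1.2, -0.1, -3.3]
finger_gap: 0.182
finger_force: 58.9
```

play_rows([
  {"dp": [0, -1, 2], "angular": [0.015, 0, 0]},
  {"dp": [0, -3, 5], "angular": [0.03, 0, 0]},
  {"dp": [0, -5, 7], "angular": [0.05, 0, 0]},
  {"dp": [0, -7, 10], "angular": [0.07, 0, 0]},
  {"dp": [0, -9, 12], "angular": [0.09, 0, 0]},
  {"dp": [0, -11, 15], "angular": [0.105, 0, 0]},
  {"dp": [0, -13, 17], "angular": [0.12, 0, 0]},
  {"dp": [0, -14, 19], "angular": [0.13, 0, 0]},
])

```text
t: 9.78
position: [518.7, 35.0, 181.4]
tool_rot: [[-0.001, 1.0, 0.0], [0.667, 0.0, 0.745], [0.745, 0.001, -0.667]]
wrist_force: [-0.2, -0.7, -1.9]
finger_gap: 0.183
finger_force: 58.9
```

play_rows([
  {"dp": [0, 0, 0], "angular": [0, 0, 0]},
  {"dp": [0, 0, 0], "angular": [0, 0, 0]},
  {"dp": [0, 0, 0], "angular": [0, 0, 0]},
  {"dp": [0, 0, 0], "angular": [0, 0, 0]},
  {"dp": [0, 0, 0], "angular": [0, 0, 0]},
  {"dp": [0, 0, 0], "angular": [0, 0, 0]},
  {"dp": [0, 0, 0], "angular": [0, 0, 0]},
  {"dp": [0, 0, 0], "angular": [0, 0, 0]},
])

```text
t: 10.45
position: [518.6, 35.5, 181.3]
tool_rot: [[-0.001, 1.0, -0.0], [0.668, 0.001, 0.744], [0.744, 0.001, -0.668]]
wrist_force: [1.4, -0.2, -2.1]
finger_gap: 0.179
finger_force: 58.9
```

```bash
python3 - <<'E'
from rig import ctrl
from h import *
c=ctrl.read_camera("scene")
a=cv2.resize(c["pixels"][100:250,120:320,::-1],None,fx=2.9,fy=2.9,interpolation=cv2.INTER_CUBIC)
cv2.imwrite("pics/scene3.png",a)
s=ctrl.observe();print(s["t"],s["joints"],s["position"],s["finger_force"])
E
```

```text
10.5 [-0.42409722  0.50197426  1.75283788  0.76140322  1.38475884 -0.76980781] [518.63319659  35.50241356 181.29663108] 58.92940700054169
```

View pics/scene3.png

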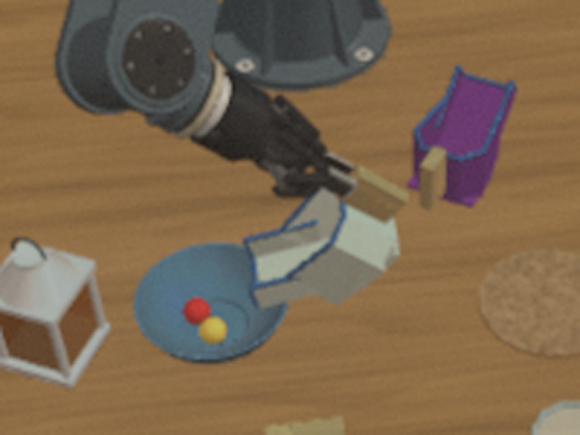

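Both balls lie in the dish, at (197,311) and (212,330) in the crop, and the jug is empty. I'll bring it back along the same path.

play_rows([
  {"dp": [0, 2, 0], "angular": [-0.02, 0, 0]},
  {"dp": [0, 6, -1], "angular": [-0.055, 0, 0]},
  {"dp": [0, 12, -2], "angular": [-0.105, 0, 0]},
  {"dp": [0, 19, -4], "angular": [-0.165, 0, 0]},
  {"dp": [0, 26, -6], "angular": [-0.225, 0, 0]},
  {"dp": [0, 33, -8], "angular": [-0.285, 0, 0]},
  {"dp": [0, 40, -10], "angular": [-0.345, 0, 0]},
  {"dp": [0, 47, -12], "angular": [-0.405, 0, 0]},
])

```text
t: 11.17
position: [518.7, 83.0, 169.7]
tool_rot: [[-0.001, 1.0, 0.001], [0.909, 0.001, 0.418], [0.418, 0.002, -0.909]]
wrist_force: [-0.3, 0.1, -2.7]
finger_gap: 0.177
finger_force: 58.8
```

play_rows([
  {"dp": [0, 7, -2], "angular": [-0.06, 0, 0]},
  {"dp": [0, 14, -4], "angular": [-0.12, 0, 0]},
  {"dp": [0, 21, -6], "angular": [-0.18, 0, 0]},
  {"dp": [0, 28, -8], "angular": [-0.24, 0, 0]},
  {"dp": [0, 35, -10], "angular": [-0.3, 0, 0]},
  {"dp": [0, 42, -12], "angular": [-0.36, 0, 0]},
  {"dp": [0, 47, -13], "angular": [-0.41, 0, 0]},
  {"dp": [0, 50, -14], "angular": [-0.434, 0, 0]},
])

```text
t: 11.83
position: [518.5, 134.0, 155.7]
tool_rot: [[-0.002, 1.0, 0.001], [1.0, 0.002, -0.002], [-0.002, 0.001, -1.0]]
wrist_force: [-0.7, -0.1, -2.3]
finger_gap: 0.18
finger_force: 58.8
```

play_rows([
  {"dp": [-1, 2, 0], "angular": [0, 0, 0.02]},
  {"dp": [-3, 6, 0], "angular": [0, 0, 0.08]},
  {"dp": [-6, 12, 0], "angular": [0, 0, 0.17]},
  {"dp": [-9, 18, 0], "angular": [0, 0, 0.27]},
  {"dp": [-13, 25, 0], "angular": [0, 0, 0.37]},
  {"dp": [-17, 32, 0], "angular": [0, 0, 0.47]},
  {"dp": [-20, 39, 0], "angular": [0, 0, 0.57]},
  {"dp": [-23, 45, 0], "angular": [0, 0, 0.67]},
])

```text
t: 12.5
position: [495.3, 177.8, 155.5]
tool_rot: [[-0.626, 0.78, 0.0], [0.78, 0.626, 0.001], [0.001, 0.001, -1.0]]
wrist_force: [0.3, -0.5, -2.3]
finger_gap: 0.181
finger_force: 58.8
```

play_rows([
  {"dp": [-4, 7, 0], "angular": [0, 0, 0.11]},
  {"dp": [-8, 15, 0], "angular": [0, 0, 0.22]},
  {"dp": [-12, 23, 0], "angular": [0, 0, 0.34]},
  {"dp": [-16, 31, 0], "angular": [0, 0, 0.46]},
  {"dp": [-20, 39, 0], "angular": [0, 0, 0.58]},
  {"dp": [-24, 47, 0], "angular": [0, 0, 0.7]},
  {"dp": [-28, 53, 0], "angular": [0, 0, 0.81]},
  {"dp": [-30, 58, 0], "angular": [0, 0, 0.875]},
])

```text
t: 13.17
position: [465.0, 235.8, 155.4]
tool_rot: [[-1.0, 0.018, -0.0], [0.018, 1.0, 0.001], [0.0, 0.001, -1.0]]
wrist_force: [-0.3, 1.0, -3.0]
finger_gap: 0.182
finger_force: 58.8
```

play_rows([
  {"dp": [0, 0, -5], "angular": [0, 0, 0]},
  {"dp": [0, 0, -20], "angular": [0, 0, 0]},
  {"dp": [0, 0, -40], "angular": [0, 0, 0]},
  {"dp": [0, 0, -60], "angular": [0, 0, 0]},
  {"dp": [0, 0, -75], "angular": [0, 0, 0]},
  {"dp": [0, 0, -85], "angular": [0, 0, 0]},
  {"dp": [0, 0, -90], "angular": [0, 0, 0]},
  {"dp": [0, 0, -90], "angular": [0, 0, 0]},
])

```text
t: 13.83
position: [465.3, 235.1, 64.5]
tool_rot: [[-1.0, 0.026, -0.001], [0.026, 1.0, -0.0], [0.001, -0.0, -1.0]]
wrist_force: [0.1, 1.2, -2.7]
finger_gap: 0.179
finger_force: 58.8
```

```bash
python3 - <<'E'
from rig import ctrl
from h import *
c=ctrl.read_camera("scene")
cv2.imwrite("pics/scene4.png",cv2.resize(c["pixels"][100:280,120:380,::-1],None,fx=2.9,fy=2.9,interpolation=cv2.INTER_CUBIC))
s=ctrl.observe();print(s["t"],s["position"],s["tool_rot"],s["wrist_force"])
E
```

```text
13.8833 [465.75420642 235.33881206  65.35415583] [[-9.99671387e-01  2.56336997e-02 -1.78525622e-04]
 [ 2.56336832e-02  9.99671399e-01  9.41216338e-05]
 [ 1.80879644e-04  8.95144350e-05 -9.99999980e-01]] [ 0.35135733  0.14982879 -2.60511471]
```

View pics/scene4.png

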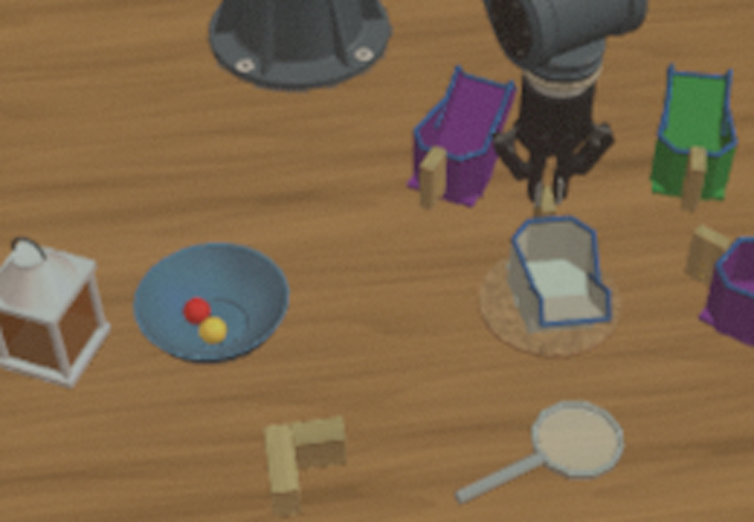

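The jug is upright about 10 mm above the mat and centred on it at (555,280). The balls are in the dish. I'll lower it gently the rest of the way.

play_rows([
  {"dp": [0, 0, -2], "angular": [0, 0, 0]},
  {"dp": [0, 0, -4], "angular": [0, 0, 0]},
  {"dp": [0, 0, -6], "angular": [0, 0, 0]},
  {"dp": [0, 0, -8], "angular": [0, 0, 0]},
  {"dp": [0, 0, -9], "angular": [0, 0, 0]},
  {"dp": [0, 0, -9], "angular": [0, 0, 0]},
  {"dp": [0, 0, -9], "angular": [0, 0, 0]},
  {"dp": [0, 0, -9], "angular": [0, 0, 0]},
])

```text
t: 14.55
position: [465.8, 235.5, 56.4]
tool_rot: [[-1.0, 0.025, 0.0], [0.025, 1.0, 0.0], [-0.0, 0.0, -1.0]]
wrist_force: [-0.6, 0.4, -1.6]
finger_gap: 0.183
finger_force: 59.0
```

play_rows([
  {"dp": [0, 0, -0.3], "angular": [0, 0, 0]},
  {"dp": [0, 0, -0.5], "angular": [0, 0, 0]},
  {"dp": [0, 0, -0.7], "angular": [0, 0, 0]},
  {"dp": [0, 0, -0.8], "angular": [0, 0, 0]},
  {"dp": [0, 0, -0.8], "angular": [0, 0, 0]},
  {"dp": [0, 0, -0.8], "angular": [0, 0, 0]},
  {"dp": [0, 0, -0.8], "angular": [0, 0, 0]},
  {"dp": [0, 0, -0.8], "angular": [0, 0, 0]},
])

```text
t: 15.22
position: [465.6, 235.5, 56.0]
tool_rot: [[-1.0, 0.025, 0.0], [0.025, 1.0, 0.0], [-0.0, 0.0, -1.0]]
wrist_force: [-3.6, -0.3, 6.1]
finger_gap: 0.187
finger_force: 59.9
```

play_rows([
  {"dp": [0, 0, 0], "angular": [0, 0, 0]},
  {"dp": [0, 0, 0], "angular": [0, 0, 0]},
  {"dp": [0, 0, 0], "angular": [0, 0, 0]},
  {"dp": [0, 0, 0], "angular": [0, 0, 0]},
  {"dp": [0, 0, 0], "angular": [0, 0, 0]},
  {"dp": [0, 0, 0], "angular": [0, 0, 0]},
  {"dp": [0, 0, 0], "angular": [0, 0, 0]},
  {"dp": [0, 0, 0], "angular": [0, 0, 0]},
], claw=85)

```text
t: 15.88
position: [465.7, 235.5, 55.5]
tool_rot: [[-1.0, 0.025, 0.0], [0.025, 1.0, 0.0], [-0.0, 0.0, -1.0]]
wrist_force: [0.2, -0.5, -1.0]
finger_gap: 0.996
finger_force: 0.0
```

play_rows([
  {"dp": [0, 0, 5], "angular": [0, 0, 0]},
  {"dp": [0, 0, 20], "angular": [0, 0, 0]},
  {"dp": [0, 0, 45], "angular": [0, 0, 0]},
  {"dp": [0, 0, 75], "angular": [0, 0, 0]},
  {"dp": [0, 0, 105], "angular": [0, 0, 0]},
  {"dp": [0, 0, 130], "angular": [0, 0, 0]},
  {"dp": [0, 0, 150], "angular": [0, 0, 0]},
  {"dp": [0, 0, 155], "angular": [0, 0, 0]},
])

```text
t: 16.55
position: [466.8, 236.0, 214.2]
tool_rot: [[-1.0, 0.025, 0.005], [0.025, 1.0, 0.002], [-0.005, 0.002, -1.0]]
wrist_force: [0.1, 0.5, 0.0]
finger_gap: 0.995
finger_force: 0.0
```

```bash
python3 - <<'E'
from rig import ctrl
from h import *
for i in range(6): c=ctrl.read_camera("scene")
cv2.imwrite("pics/scene5.png",cv2.resize(c["pixels"][100:280,120:380,::-1],None,fx=2.9,fy=2.9,interpolation=cv2.INTER_CUBIC))
E
```

```text
(no output)
```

View pics/scene5.png

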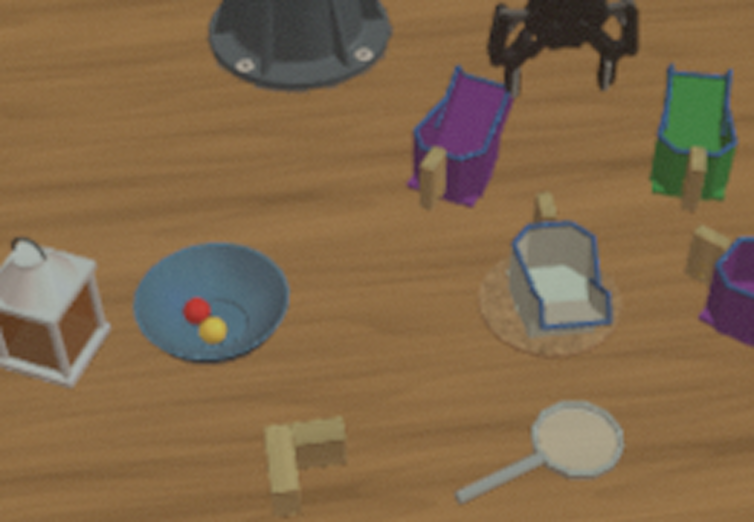

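The empty jug stands upright on the mat at (558,280), released. The balls rest in the dish at (197,311) and (212,330), and nothing else has moved. Handing in.

```bash
python3 -c "
from rig import ctrl
print(ctrl.close_job())"
```

```text
the job is handed in; nothing more can be done
None
```

I handed the job in: both balls are in the blue dish, and the empty jug stands upright and released on its mat; the hand-in call returned no verdict.

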